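# Hold a starter solenoid's core fully home for a contact check

### The arm

A 7-joint arm with a two-finger parallel gripper is mounted at the origin on the work surface. World frame = base frame: x ahead of the robot, y to its left, z up, the work surface at z = 0. Lengths are in mm, angles in rad, forces in N, time in s.
With the tool pointing down it reaches from about 425 to 925 mm from the base axis. Payload 6.8 kg.
Tool frame: the origin (TCP) lies where the fingers leave the gripper's body, on its centre line; the fingertips stand 80 mm ahead of it and the grasp point (between the pads) lies 61 mm ahead of it; x points along the fingers, y is the direction in which the jaws open and shut, and the axes are right-handed (so a half turn about x gives the same grasp; the last joint's range is limited). The gripper opens to 88 mm and grips with 3 to 60 N. Pads are 20 mm wide; open, the fingers measure 115 mm over their backs; the gripper's body (75 mm by 178 mm) begins 61 mm behind the grasp point.
Start: joints at [-1.296, 0.477, 0.022, 1.555, -0.011, 1.109, -0.083], TCP at [252.124, 626.162, 302.664] pointing down, gripper open.
Joint ranges: [-2.96, 2.96], [-0.34, 2.1], [-1.41, 1.46], [0.24, 2.44], [-1.37, 4.51], [0.17, 1.92], [-2.96, 2.96]. Speed limits (rad/s): [2.39, 2.39, 3.14, 3.14, 3.14, 3.14, 3.14].

### API

Orientations are given as [roll, pitch, yaw] about the fixed x, y, z axes, in that order (R = Rz(yaw) Ry(pitch) Rx(roll)).
In Python, from plant import env, eyes gives the robot as it stands. The module is installed in compiled form; this text tells all that it offers.
- The arm moves only by the tool arm_command, never from a script. Its argument "rows" is a list of rows, each a list of 3 entries, a list of its own where there are three numbers: the shift along the tool's x, y, z in cm, then the turn, a rotation vector about the tool's x, y, z in rad, then the finger opening in cm, from 0 to 8.78. A call has 1 to 20 rows; each row shifts and turns the commanded pose from where the row before left it, along the tool's axes as they then stand; what a row does not reach is not made up. A row lasts 1/8 s, in which the tool goes at most 62.5 mm and 10.7 degrees, less where a joint would pass 70% of its speed; a pose out of reach is approached as far as the arm can. A call with a gripper value outside its range is refused whole. The fingers move at their own pace and stop on an object; "force" is the grip in N (left out, the last holds). Time passes only in rows, so rows that do not move let the fingers close. It gives the time, the measured TCP pose, the force and the opening at its end, in the units of the state.
- env.get_state(): the state, without advancing time (a new reading comes with each control period).
- eyes.snapshot(name): name is "side" or "top"; returns a dict with "img" (400x640x3 uint8, red, green, blue), "mtx" (3x3 intrinsics, pixels), "R" (3x3) and "t" (3): a world point X has camera coordinates R X + t. Camera axes: x right, y down, z forward; pixel columns grow to the right and rows downward; lengths in mm; the calibration is good to about 2 mm. A picture is of the moment at which its call begins. There is no depth.
- env.close_job(): hands the job in, once; it reports no verdict.
The state is a dict: "time": time; "joint_pos": joint angles; "qd": joint speeds; "tau": joint torques, N m; "ee_pos": TCP position; "ee_rot": TCP orientation; "contact_force": force on the tool from outside, world axes, zero at the start; "ft_torque": the same for the moment, N m; "gripper_width": opening from 0.0 (shut) to 1.0 (fully open).
Only numpy, scipy, OpenCV 4.12 (cv2) and the standard library are available. Lean on these libraries where they do the work, as an engineer would, in place of code of your own. Each camera call takes 0.05 s, during which the arm holds its last target.

### The job

Check the starter solenoid on the test stand: of the three plunger cores standing on the bench, pick up the one made for its bore (the middle-sized one), put it foot first into the bore and press it down against the sprung contact rod until it bottoms on the stop. Keep pressing it firmly and steadily on the stop so the contacts can be measured: the job ends with you still holding the core down there. Leave the other cores and everything else on the bench standing where they are.

Things in the scene. Friction and masses are not known exactly. Their poses are not given: they have to be found in the camera images.
- core: the core to use: plain steel plunger, loose, standing upright on its round foot on the dark rubber mat (thin sheet, its top taken as the bench surface). Round body 25 mm diameter x 56 mm tall, and above it a flat upright tang 12 mm thick (along its x axis) x 20 mm wide (along its y axis) x 34 mm tall with a small eye hole through it along x; 90 mm tall in all, about 0.27 kg. Grip it by the tang. Origin: centre of the foot's underside; z points up through the tang
- core_large: another loose plunger core, same style but fatter: body 33 mm diameter x 62 mm, tang 14 x 24 x 34 mm, 96 mm tall in all, about 0.48 kg; does not go into the bore. Origin: centre of the foot's underside, z up
- core_slim: another loose plunger core, same style but slimmer and lower: body 17 mm diameter x 44 mm, tang 10 x 15 x 30 mm, 74 mm tall in all, about 0.11 kg; rattles loose in the bore. Origin: centre of the foot's underside, z up
- stand: the test stand, fixed to the bench: base plate 260 x 150 x 12 mm, on it a dark steel bridge with its 130 x 120 mm top plate at 120 mm height, from which the grey solenoid (54 mm diameter) hangs by its 72 mm square aluminium flange, bore mouth upward. A meter box with a sloped panel stands on the base 105 to 180 mm from the bore axis towards the stand's +x, up to 105 mm tall, lower than the mouth. Origin: on the bench surface under the bore axis; z up
- mouth (a point): centre of the bore's mouth, level with the flange's top face, 128 mm above the bench. Bore 28 mm diameter, vertical, 50 mm deep to the stop, flared by a 4 mm x 45 degree bevel to 36 mm at the mouth; four bolt heads 5 mm high stand on the flange's corners, 40 mm from the axis
- pole: the steel pole piece that closes the bore's bottom, fixed, 27 mm diameter x 12 mm; its top face is the hard stop on which the core's foot comes to rest. Origin: centre of its underside, 66 mm above the bench
- stop (a point): centre of the stop face, 78 mm above the bench, 50 mm below the mouth. With the core fully home its body stands 6 mm and the top of its tang 40 mm above the mouth; resting on the unpressed contact rod it stands 11 mm higher
- contact_rod (a joint): travel in m of the sprung contact rod (copper, 10 mm diameter) that stands 11 mm up out of the middle of the stop face: 0 fully up, 0.011 when pushed level with the stop face. It pushes up with 5.4 N at 0 and 12 N at 0.011, so the core alone does not sink it, and it lifts a released core back up
- yoke: starter field frame, loose bystander: open grey tube 82 mm diameter x 105 mm tall, standing. Origin: centre of its underside
- sleeve: small dark steel sleeve, loose bystander: open tube 48 mm diameter x 52 mm, standing. Origin: centre of its underside
- bearing: ball bearing, loose bystander, lying flat among the cores: 35 mm diameter x 11 mm. Origin: centre of its underside
- bracket: aluminium drive-end bracket, loose bystander: nose casting 80 mm diameter with two ears 108 mm over all, 60 mm tall. Origin: centre of its underside
- pinion: starter pinion drive, loose bystander: steel drum 48 mm diameter x 26 mm with a 31 mm gear on top, 48 mm tall. Origin: centre of its underside
- wrench: steel wrench lying on the bench, loose bystander, 170 mm long along its x axis. Origin: under its middle
Not all that is in view belongs to the job. What is shaped like the core but blue is not meant.

How it is judged (in metres and radians):
On the way, in this order (a step that is already met when the one before it is completed fails the run):
1. the middle-sized core is picked up clear of the bench (height (world z) of core above 0.03 m and contact force between core and the fingers above 1 N), for 0.1 s.
2. the core is pressed home on the stop and kept there for a second (z of core in the frame of stop between -0.003 and 0.002 m and horizontal distance between core and stop below 0.004 m and angle between core's own z axis and vertical below 0.12 rad and value of joint contact_rod above 0.009 m and contact force between core and pole above 1 N and (contact force between core and the fingers above 2 N or contact force between core and the arm above 2 N) and linear speed of core below 0.02 m/s), for 1 s.
At the end, for the whole second after the job is handed in: The robot still presses the core home: upright (0.12 rad), centred within 4 mm, foot within 2 mm of the stop and bearing on it with over 1 N, rod in over 9 mm, robot pushing core with over 2 N, core still. Other cores and bystanders within 30 mm of where they began and not tipped (0.3 rad) (all of step 2 and distance of each of core_large, core_slim, yoke, sleeve, bearing, bracket, pinion, wrench from where it was at the start of the episode below 0.03 m and angle between each of core_large, core_slim, yoke, sleeve, bearing, bracket, pinion, wrench's own z axis and vertical below 0.3 rad); the arm keeps its last pose, push and grip.
It fails at once if another core is knocked over or moved by more than 30 mm (distance of any of core_large, core_slim from where it was at the start of the episode above 0.03 m or angle between any of core_large, core_slim's own z axis and vertical above 0.3 rad).
It fails at once if a bystander on the bench is knocked over or moved by more than 30 mm (distance of any of yoke, sleeve, bearing, bracket, pinion, wrench from where it was at the start of the episode above 0.03 m or angle between any of yoke, sleeve, bearing, bracket, pinion, wrench's own z axis and vertical above 0.3 rad).
It also fails if it takes over 48 s, if anything falls off the work surface, if the arm or the gripper's body presses on something with over 40 N, if the wrist force passes 120 N, or if a joint passes its speed limit or range.

## Working session

There is one attempt and no reset: what is moved stays moved. The work goes in short steps, Python scripts to look and compute and a tool call to move; the robot and the scene stay as the last step left them, time stands still between calls to the robot, and variables do not carry over. Pictures are saved under pics/ and viewed, and the job is handed in when it is done.

Besides the shell and the picture viewer there is one more tool, called after ">>>" by a JSON object that holds its "api" and its "payload", one argument or row to a line. arm_command: Moves the arm, as the interface text tells. Its arguments: {"type":"object","properties":{"rows":{"type":"array"},"force":{"type":"number"}},"required":["rows"]}

```bash
mkdir -p pics
python3 - <<'E'
from plant import env,eyes
import cv2,pickle
s=env.get_state();print(s)
d={}
for n in("side","top"):
    a=eyes.snapshot(n);d[n]=a;cv2.imwrite(f"pics/{n}0.png",a["img"][:,:,::-1]);print(n,a["mtx"],a["R"],a["t"])
pickle.dump(d,open("s0.pkl","wb"))
E
```

```text
{'time': 0.0, 'joint_pos': array([-1.29610192,  0.47780512,  0.02235312,  1.55642846, -0.0114851 ,
        1.10931466, -0.08310666]), 'qd': array([-0.00118498,  0.00063185, -0.00044925, -0.00178609, -0.00160913,
       -0.00129013,  0.00195163]), 'tau': array([-1.08648387e-04, -5.82870162e+01,  1.53452139e+00, -2.72601217e+01,
       -5.43249375e-02,  1.72912271e-02,  1.61465127e-04]), 'ee_pos': array([251.96674664, 625.7185414 , 301.68821106]), 'ee_rot': array([-1.48565878,  1.56896914, -1.86844326]), 'contact_force': array([-0.48391164, -1.24369192,  0.63078382]), 'ft_torque': array([ 0.00470954, -0.00296634,  0.03391799]), 'gripper_width': 1.0004090062502629}
side [[380.9563285    0.         320.96237686]
 [  0.         380.9563285  197.46571828]
 [  0.           0.           1.        ]] [[ 0.66712862 -0.74489368  0.00853263]
 [-0.41348607 -0.3797982  -0.82751592]
 [ 0.61965206  0.54853143 -0.56137741]] [-397.19339693  265.22116943  710.70594843]
top [[463.20909756   0.         318.93851377]
 [  0.         463.20909756 200.73712677]
 [  0.           0.           1.        ]] [[-0.01186635 -0.99983292 -0.01390405]
 [-0.99794378  0.01271754 -0.06282091]
 [ 0.06298724  0.01313    -0.99792796]] [ -26.60338398  529.31433414 1303.63734347]
```

View pics/side0.png

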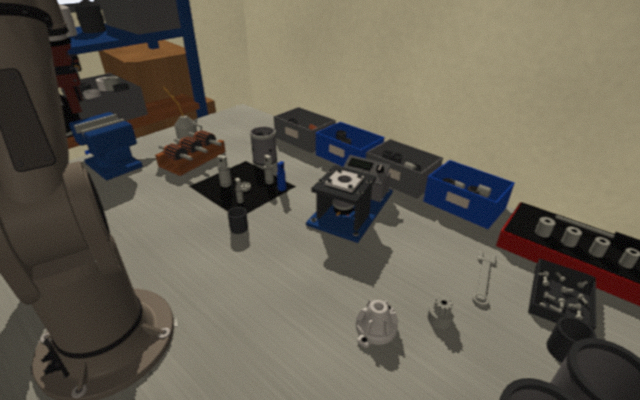

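View pics/top0.png

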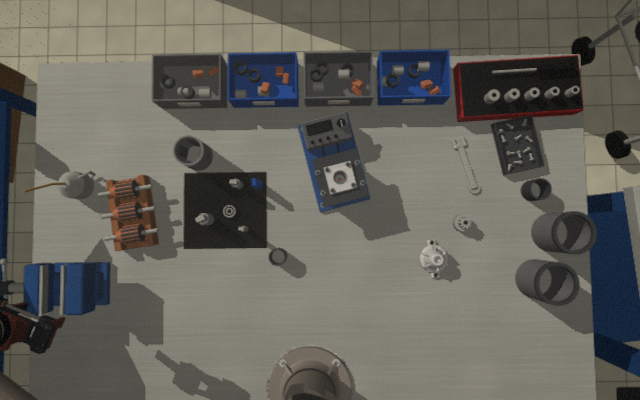

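Seen: the mat carries three steel cores plus a blue look-alike and the bearing. The stand is at about (340,178) in the top view.

Run:
```python
import cv2,pickle,numpy as np
d=pickle.load(open("s0.pkl","rb"))
t=d["top"]["img"][:,:,::-1];s=d["side"]["img"][:,:,::-1]
a=cv2.resize(t[165:255,175:295],None,fx=6,fy=6,interpolation=cv2.INTER_CUBIC)
b=cv2.resize(s[120:235,190:300],None,fx=5,fy=5,interpolation=cv2.INTER_CUBIC)
cv2.imwrite("pics/ct.png",np.clip(a*2.,0,255));cv2.imwrite("pics/cs.png",np.clip(b*2.,0,255))
c=cv2.resize(t[105:215,290:380],None,fx=5,fy=5,interpolation=cv2.INTER_CUBIC)
e=cv2.resize(s[150:240,300:400],None,fx=6,fy=6,interpolation=cv2.INTER_CUBIC)
cv2.imwrite("pics/stt.png",c);cv2.imwrite("pics/sts.png",np.clip(e*1.5,0,255))
```

```text
[ WARN:0@0.039] global loadsave.cpp:1063 imwrite_ Unsupported depth image for selected encoder is fallbacked to CV_8U.
```

View pics/ct.png

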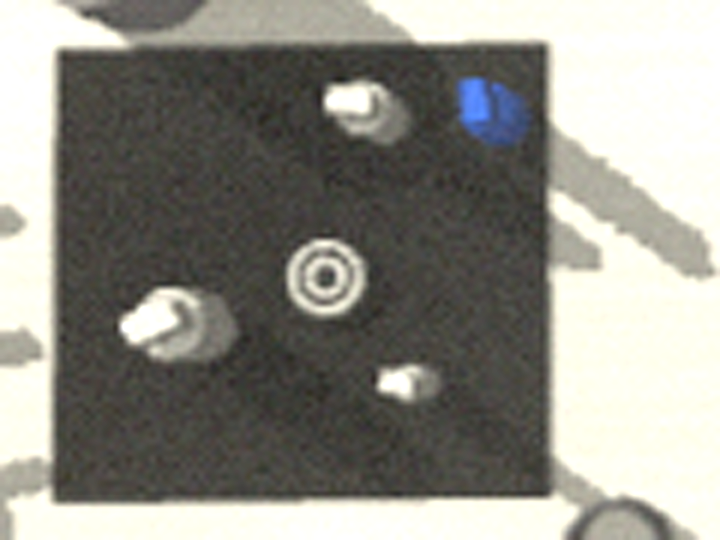

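View pics/cs.png

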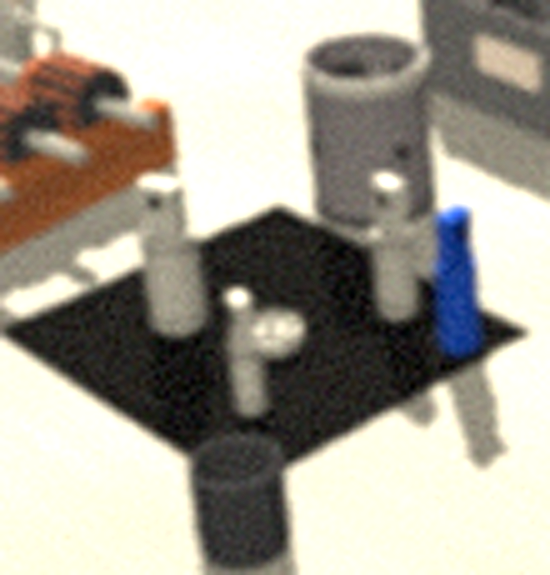

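View pics/stt.png

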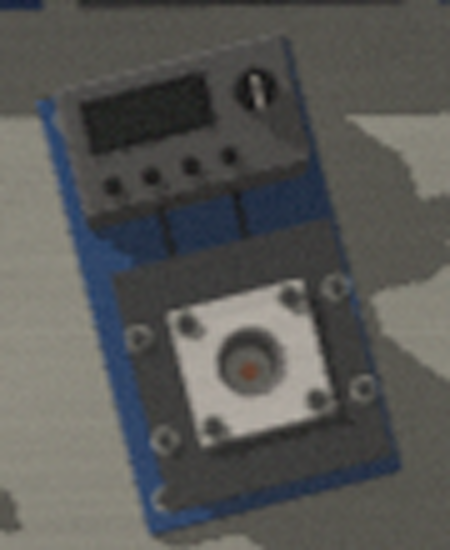

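View pics/sts.png

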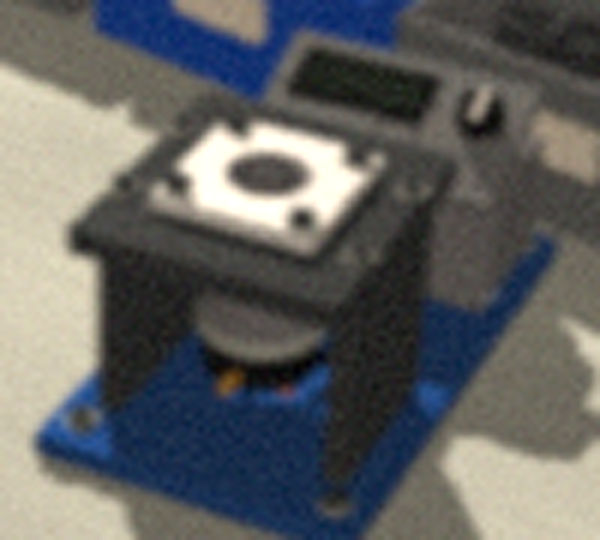

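Candidates (top view): the large core at (203,219), the slim core at (242,229), the blue look-alike at (257,183), and the steel core at (235,183). The last is middle-sized and unpainted, so that's the one to use. The close crop confirms it: it's thicker than slim and thinner than large. Next I'll fit its pose and the mouth in both views.

```bash
cat > h.py <<'E'
import numpy as np,cv2,pickle
from scipy.optimize import minimize
def proj(c,X):
    X=np.atleast_2d(X);p=X@np.array(c["R"]).T+np.array(c["t"]);q=p@np.array(c["mtx"]).T;return q[:,:2]/q[:,2:]
def ray(c,u,v,z):
    R=np.array(c["R"]);t=np.array(c["t"]);o=-R.T@t;d=R.T@np.linalg.inv(c["mtx"])@[u,v,1];return o+d*(z-o[2])/d[2]
th=np.linspace(0,2*np.pi,48,endpoint=False)
def circ(x,y,z,r):return np.c_[x+r*np.cos(th),y+r*np.sin(th),0*th+z]
def tang(x,y,yaw,tx,ty,z0,z1):
    P=[]
    for z in(z0,z1):
        for a,b in((1,1),(-1,1),(-1,-1),(1,-1)):
            X=a*tx/2;Y=b*ty/2;P.append([x+X*np.cos(yaw)-Y*np.sin(yaw),y+X*np.sin(yaw)+Y*np.cos(yaw),z])
    return np.array(P)
S=8
def sil(c,parts,box):
    u0,v0,u1,v1=box;m=np.zeros(((v1-v0)*S,(u1-u0)*S),np.uint8)
    for P in parts:
        q=proj(c,P);h=cv2.convexHull(((q-[u0,v0]+.5)*S*16-8).astype(np.float32)).astype(np.int32)
        cv2.fillConvexPoly(m,h,255,cv2.LINE_8,4)
    return cv2.resize(m,(u1-u0,v1-v0),interpolation=cv2.INTER_AREA)/255.
def core(x,y,yaw,k=(12.5,56,12,20,90)):
    return [np.r_[circ(x,y,0,k[0]),circ(x,y,k[1],k[0])],tang(x,y,yaw,k[2],k[3],k[1],k[4])]
E
python3 - <<'E'
from h import *
d=pickle.load(open("s0.pkl","rb"))
t=d["top"]
np.set_printoptions(linewidth=220)
print(t["img"][174:194,224:248].mean(2).astype(int))
print(d["side"]["img"][150:190,256:282].mean(2).astype(int))
E
```

```text
[[ 25  32  30  30  21  29  29  30  34  33  33  29  29  30  32  31  31  30  28  29  32  33  28  34]
 [ 29  33  25  34  33  28  27  25  32  26  27  32  31  32  28  25  30  31  31  32  29  28  26  29]
 [ 28  28  26  27  28  28  28  27  28  31  34  31  23  30  29  29  26  32  28  28  30  31  30  28]
 [ 32  25  28  31  30  32  29  24  26  31  27  32  33  32  27  31  35  29  26  34  29  26  29  37]
 [ 26  26  24  28  28  33  32  23  30  46  65  69  56  39  29  29  34  29  34  31  35  30  33  33]
 [ 30  22  27  25  28  55  89  98  96 103 114 111 101 107  79  35  33  34  34  29  27  32  31  34]
 [ 26  32  34  24  24  74 117 130 128 129 131 135 110  89  98  74  43  29  28  31  30  26  27  31]
 [ 28  31  30  26  29 112 140 132 131 134 133 140 109  64  88  76  53  47  34  28  29  32  29  35]
 [ 32  30  33  29  32 108 136 132 135 135 135 139 109  61  69  76  63  56  39  33  28  31  28  31]
 [ 34  30  30  31  32  71  95 102 106 107 116 125  96  56  69  65  62  58  50  36  26  29  27  27]
 [ 31  29  30  30  27  42  45  71  73  64  73  75  66  61  74  70  58  59  56  42  30  33  25  31]
 [ 33  29  
[... 372 characters left out ...]
 28  27  29]
 [ 27  26  27  31  27  26  22  28  29  23  29  29  32  30  33  37  35  28  29  31  31  34  32  28]
 [ 32  29  26  32  25  28  33  29  28  29  32  32  32  28  28  32  31  35  28  31  32  27  32  30]
 [ 26  27  26  30  27  26  23  26  30  27  26  26  24  32  25  26  31  30  24  29  29  29  26  31]
 [ 36  31  26  30  27  25  28  30  29  31  30  28  27  32  29  32  27  30  32  32  33  31  31  30]
 [ 31  33  32  31  28  28  30  23  32  33  27  30  21  28  29  30  32  29  30  31  27  27  31  34]]
[[ 54  56  56 ...  91  71  73]
 [ 49  51  53 ... 108  94  89]
 [ 51  53  56 ... 128 125 119]
 ...
 [ 16  17  10 ...  39  38  35]
 [ 16  14  19 ...  38  43  35]
 [ 17  17  20 ...  31  38  35]]
```

```bash
cat >> h.py <<'E'
def layers(c,x,y,yaw,box,k=(12.5,56,12,20,90)):
    T=tang(x,y,yaw,k[2],k[3],k[1],k[4])
    L=[[np.r_[circ(x,y,0,k[0]),circ(x,y,k[1],k[0])]],[circ(x,y,k[1],k[0])],[T],[T[4:]]]
    return L
def lay_res(c,L,box,img,w=None):
    u0,v0,u1,v1=box;lab=np.zeros(((v1-v0)*S,(u1-u0)*S),np.uint8)
    for i,parts in enumerate(L):
        for P in parts:
            q=proj(c,P);h=cv2.convexHull((((q-[u0,v0]+.5)*S-.5)*16).astype(np.float32)).astype(np.int32)
            cv2.fillConvexPoly(lab,h,i+1,cv2.LINE_8,4)
    A=np.stack([cv2.resize((lab==i).astype(np.float32),(u1-u0,v1-v0),interpolation=cv2.INTER_AREA).ravel() for i in range(len(L)+1)],1)
    A=np.stack([cv2.GaussianBlur(a.reshape(v1-v0,u1-u0),(0,0),.5).ravel() for a in A.T],1)
    b=img[v0:v1,u0:u1].astype(float).mean(2).ravel()
    if w is not None:A=A*w[:,None];b=b*w
    s=np.linalg.lstsq(A,b,rcond=None)[0];r=b-A@s
    return (r**2).mean(),s
def fitcore(c,box,x0,y0,k=(12.5,56,12,20,90),w=None):
    best=None
    for a in np.arange(0,180,20):
        f=lambda p:lay_res(c,layers(c,p[0],p[1],p[2]/20,box,k),box,c["img"],w)[0]
        a=np.radians(a)*20
        r=minimize(f,[x0,y0,a],method="Nelder-Mead",options=dict(initial_simplex=[[x0,y0,a],[x0+6,y0,a],[x0,y0+6,a],[x0,y0,a+5]],xatol=.05,fatol=.01))
        if best is None or r.fun<best.fun:best=r
    return best.x[0],best.x[1],np.degrees(best.x[2]/20)%180,best.fun
E
python3 - <<'E'
from h import *
d=pickle.load(open("s0.pkl","rb"))
t=d["top"];s=d["side"]
p=ray(t,232,181.5,90);print(p)
r=fitcore(t,(224,174,248,194),p[0],p[1]);print("top",r)
print(proj(s,core(r[0],r[1],np.radians(r[2]))[1]),proj(s,[r[0],r[1],0]))
# side: exclude behind yoke region; box
r2=fitcore(s,(261,148,278,190),r[0],r[1]);print("side",r2)
for nm,u,v,z,k,bx in(("large",200,218,96,(16.5,62,14,24,96),(192,208,218,229)),("slim",240,228,74,(8.5,44,10,15,74),(234,222,252,236))):
    p=ray(t,u,v,z);print(nm,fitcore(t,bx,p[0],p[1],k))
for nm,u,v,z in(("blue",254,181,90),("bearing",229,211,11),("yoke",192,150,105),("sleeve",278,255,52)):print(nm,ray(t,u,v,z))
E
```

```text
[579.43662264 200.46645902  90.        ]
top (np.float64(580.5009717237986), np.float64(199.0930623426326), np.float64(174.97063457267572), np.float64(21.49834563815161))
[[269.01120517 167.24164027]
 [272.23344772 165.91104692]
 [268.24028896 163.5098477 ]
 [265.02798827 164.81229714]
 [268.2243137  157.15364589]
 [271.50592293 155.86167248]
 [267.45349815 153.52626942]
 [264.18227105 154.79043137]] [[269.86313379 181.18171373]]
side (np.float64(578.6223770779917), np.float64(200.15463412220413), np.float64(175.163602871886), np.float64(438.73833610976624))
large (np.float64(481.4432903734736), np.float64(287.283646568506), np.float64(23.725374267935468), np.float64(39.869343988787904))
slim (np.float64(452.9754433518052), np.float64(180.28492132720186), np.float64(166.583771428842), np.float64(19.480213429156926))
blue [580.00005427 140.83633061  90.        ]
bearing [503.11179433 225.02584043  11.        ]
yoke [664.3030064 305.205618  105.       ]
sleeve [378.30364546  81.02752212  52.        ]
```

Run:
```python
from h import *
d=pickle.load(open("s0.pkl","rb"))
def sq(x,y,z,a,b,yaw):
    return tang(x,y,yaw,a,b,z-1e-3,z)[4:]
for n,bx,g in(("top",(318,152,366,204),(340,178)),("side",(322,166,370,196),(348,179))):
    c=d[n];p=ray(c,*g,128);best=None
    for a in np.arange(0,90,15):
        def L(q):
            x,y,w=q[0],q[1],q[2]/30
            # bridge plate 130x120 centred?, flange 8 thick, top, bolts, bevel
            B=[]
            for k in range(4):
                ang=w+np.pi/4+k*np.pi/2
                bx_,by_=x+40*np.cos(ang),y+40*np.sin(ang)
                B.append(np.r_[circ(bx_,by_,128,5),circ(bx_,by_,133,5)])
            return [[tang(x,y,w,72,72,120,128)],[sq(x,y,128,72,72,w)],B,[circ(x,y,128,18)]]
        f=lambda q:lay_res(c,L(q),bx,c["img"],None)[0]
        a=np.radians(a)*30
        r=minimize(f,[p[0],p[1],a],method="Nelder-Mead",options=dict(initial_simplex=[[p[0],p[1],a],[p[0]+6,p[1],a],[p[0],p[1]+6,a],[p[0],p[1],a+5]],xatol=.05,fatol=.01))
        if best is None or r.fun<best.fun:best=r
    print(n,best.x[:2],np.degrees(best.x[2]/30)%90,best.fun,lay_res(c,L(best.x),bx,c["img"])[1])
    im=cv2.resize(c["img"][bx[1]:bx[3],bx[0]:bx[2],::-1],None,fx=10,fy=10,interpolation=cv2.INTER_CUBIC)
    for P in L(best.x)[1]+L(best.x)[3]+L(best.x)[2]:
        q=cv2.convexHull((proj(c,P).astype(np.float32)-[bx[0],bx[1]]+.5).astype(np.float32)*10).astype(int)
        cv2.polylines(im,[q],True,(0,0,255))
    cv2.imwrite(f"pics/fit_{n}.png",im)
c=d["top"];bx=(220,168,265,198)
im=cv2.resize(c["img"][bx[1]:bx[3],bx[0]:bx[2],::-1],None,fx=12,fy=12,interpolation=cv2.INTER_CUBIC)
for l in layers(c,580.5,199.1,np.radians(175),bx):
    q=cv2.convexHull((proj(c,l[0])-[bx[0],bx[1]]+.5).astype(np.float32)*12).astype(int);cv2.polylines(im,[q],True,(0,0,255))
cv2.imwrite("pics/fit_core.png",im)
```

```text
top [583.25272193 -89.68157559] 13.846847411453927 129.46869150825069 [ 62.74263967  -8.44514556 161.05924383  54.15015872  78.82897872]
side [581.25999501 -89.06258316] 13.848447045185862 247.63572742582272 [ 46.62526937  91.69204771 168.69465934  39.14411308  62.70181632]
```

View pics/fit_top.png

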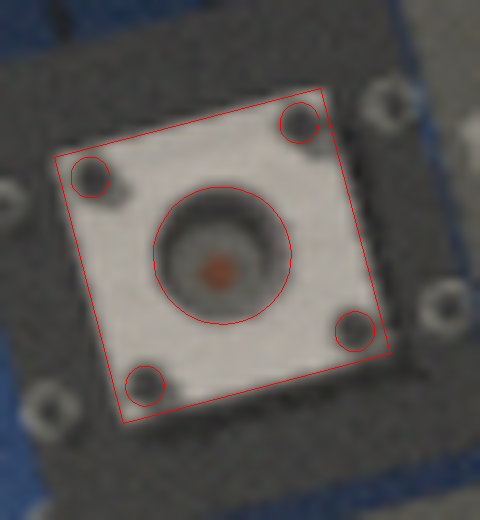

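View pics/fit_core.png

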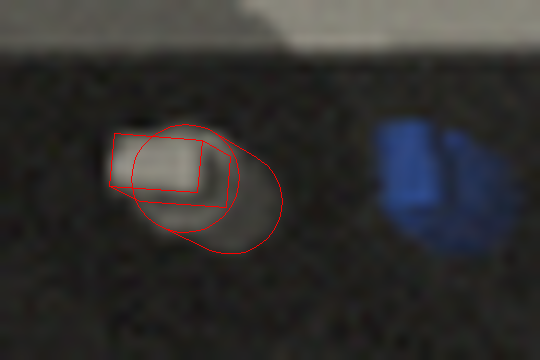

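View pics/fit_side.png

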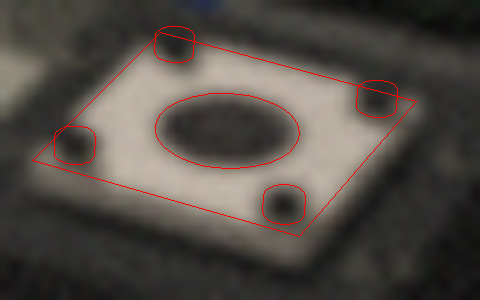

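Both fits sit on the image edges: the flange square, bore ring and tang outline all match. The core-to-mouth offset is (2.7,-288.8) mm from the top view and (2.6,-289.2) mm from the side view. Next I'll plan the first move.

```bash
cat >> h.py <<'E'
from scipy.spatial.transform import Rotation as Ro
def plan(p,Rm,target,jawdeg):
    """tool-frame shift (cm) and rotvec to reach target TCP with x down and y along jawdeg"""
    c=[]
    for a in(jawdeg,jawdeg+180):
        y=np.array([np.cos(np.radians(a)),np.sin(np.radians(a)),0]);x=np.array([0,0,-1.]);z=np.cross(x,y)
        T=np.c_[x,y,z];c.append((Rm.T@T,T))
    c=min(c,key=lambda m:Ro.from_matrix(m[0]).magnitude())
    return Rm.T@(np.array(target)-p)/10,Ro.from_matrix(c[0]).as_rotvec(),c[1]
def st():
    from plant import env
    s=env.get_state();Rm=Ro.from_euler("xyz",s["ee_rot"]).as_matrix()
    print("t",round(s["time"],2),"p",np.round(s["ee_pos"],1),"F",np.round(s["contact_force"],1),"w",round(s["gripper_width"]*88,1),"q",np.round(s["joint_pos"],2));print(np.round(Rm,4));return s,Rm
E
python3 - <<'E'
from h import *
s,R=st()
a=plan(s["ee_pos"],R,[580,199.4,302],175);print(a)
E
```

```text
t 0.1 p [252.  625.8 301.8] F [0.3 0.2 0.1] w 87.8 q [-1.3   0.48  0.02  1.56 -0.01  1.11 -0.08]
[[-5.000e-04  3.735e-01  9.276e-01]
 [-1.500e-03  9.276e-01 -3.735e-01]
 [-1.000e+00 -1.600e-03  1.000e-04]]
(array([ 3.00791061e-02, -2.72998927e+01,  4.63536815e+01]), array([1.27526266e+00, 1.11288734e-03, 1.25566586e-03]), array([[ 0.        ,  0.9961947 , -0.08715574],
       [ 0.        , -0.08715574, -0.9961947 ],
       [-1.        ,  0.        , -0.        ]]))
```

>>> {"api": "arm_command", "payload": {
  "rows": [
    [[0, -2.275, 3.863], [0, 0, 0], 8.78],
    [[0, -2.275, 3.863], [0, 0, 0], 8.78],
    [[0, -2.275, 3.863], [0, 0, 0], 8.78],
    [[0, -2.275, 3.863], [0, 0, 0], 8.78],
    [[0, -2.275, 3.863], [0, 0, 0], 8.78],
    [[0, -2.275, 3.863], [0, 0, 0], 8.78],
    [[0, -2.275, 3.863], [0, 0, 0], 8.78],
    [[0, -2.275, 3.863], [0, 0, 0], 8.78],
    [[0, -2.275, 3.863], [0, 0, 0], 8.78],
    [[0, -2.275, 3.863], [0, 0, 0], 8.78],
    [[0, -2.275, 3.863], [0, 0, 0], 8.78],
    [[0, -2.275, 3.863], [0, 0, 0], 8.78],
    [[0, 0, 0], [0.16, 0, 0], 8.78],
    [[0, 0, 0], [0.16, 0, 0], 8.78],
    [[0, 0, 0], [0.16, 0, 0], 8.78],
    [[0, 0, 0], [0.16, 0, 0], 8.78],
    [[0, 0, 0], [0.16, 0, 0], 8.78],
    [[0, 0, 0], [0.16, 0, 0], 8.78],
    [[0, 0, 0], [0.16, 0, 0], 8.78],
    [[0, 0, 0], [0.155, 0, 0], 8.78]
  ],
  "force": 45
}}

```text
time: 2.6
ee_pos: [579.9, 199.7, 302.3]
ee_rot: [-1.109, 1.57, -2.772]
contact_force: [-0.4, 0.4, 0.2]
gripper_width: 1.0
```

Run:
```python
from h import *
s,R=st()
print(plan(s["ee_pos"],R,[580,199.4,139],175))
from plant import eyes
a=eyes.snapshot("side");cv2.imwrite("pics/s1.png",a["img"][100:220,180:320,::-1].repeat(5,0).repeat(5,1))
```

```text
t 2.6 p [579.9 199.7 302.3] F [-0.4  0.4  0.2] w 88.0 q [-0.78  0.4   0.46  1.73 -0.2   1.05 -0.34]
[[-7.000e-04  9.958e-01 -9.200e-02]
 [-3.000e-04 -9.200e-02 -9.958e-01]
 [-1.000e+00 -7.000e-04  4.000e-04]]
(array([16.3263176 ,  0.02563991,  0.02681522]), array([-0.00489388,  0.00034985,  0.0007074 ]), array([[ 0.        ,  0.9961947 , -0.08715574],
       [ 0.        , -0.08715574, -0.9961947 ],
       [-1.        ,  0.        , -0.        ]]))
```

View pics/s1.png

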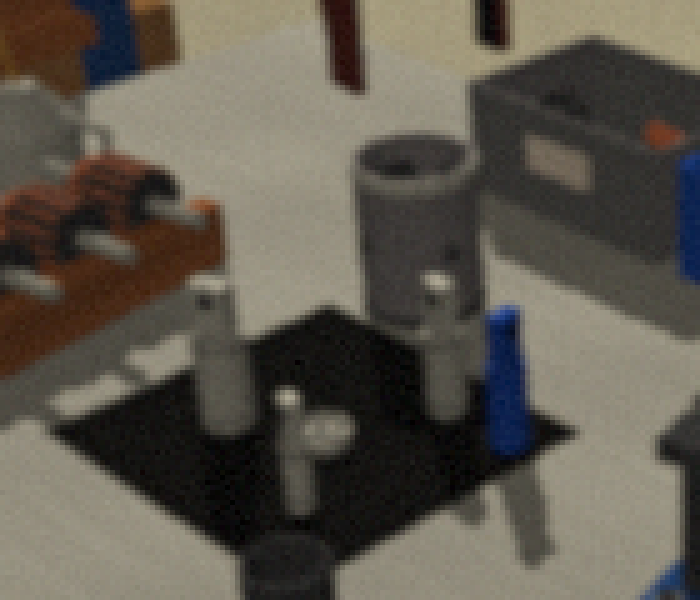

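```bash
python3 - <<'E'
from h import *
d=pickle.load(open("s0.pkl","rb"));c=d["side"]
R=Ro.from_euler("xyz",[-1.109,1.57,-2.772]).as_matrix();p=np.array([579.9,199.7,302.3])
for sg in(-1,1):
    P=[p+R@[80,sg*y,z] for y in(44,57.5) for z in(-10,10)]
    q=(proj(c,P)-[180,100]+.5)*5;print(np.round(q,0).tolist())
E
python3 - <<'E'
import cv2
a=cv2.imread("pics/s1.png")[0:110,300:540];cv2.imwrite("pics/s1c.png",cv2.convertScaleAbs(cv2.resize(a,None,fx=3,fy=3),alpha=2))
E
```

```text
[[346.0, 82.0], [367.0, 92.0], [325.0, 88.0], [346.0, 99.0]]
[[476.0, 42.0], [498.0, 52.0], [495.0, 37.0], [517.0, 46.0]]
```

View pics/s1c.png

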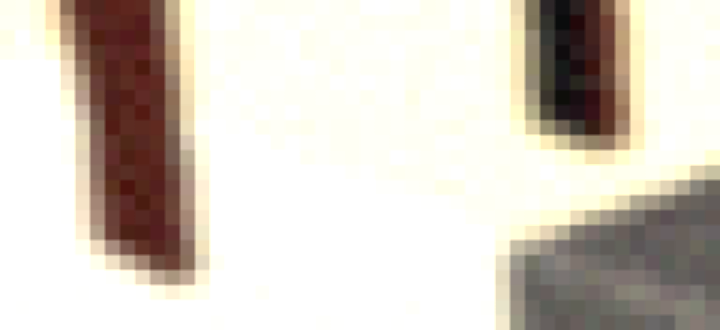

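>>> {"api": "arm_command", "payload": {
  "rows": [
    [[3, 0, 0], [0, 0, 0], 8.78],
    [[4, 0, 0], [0, 0, 0], 8.78],
    [[4, 0, 0], [0, 0, 0], 8.78],
    [[3, 0, 0], [0, 0, 0], 8.78],
    [[1.5, 0, 0], [0, 0, 0], 8.78],
    [[0.9, 0, 0], [0, 0, 0], 8.78],
    [[0, 0, 0], [0, 0, 0], 8.78]
  ]
}}

```text
time: 3.52
ee_pos: [580.4, 199.8, 138.8]
ee_rot: [2.166, 1.571, 0.509]
contact_force: [-0.8, -0.7, -0.9]
gripper_width: 0.999
```

Run:
```python
from h import *
s,R=st()
print(plan(s["ee_pos"],R,[580,199.4,138.5],175))
from plant import eyes
a=eyes.snapshot("side");cv2.imwrite("pics/s2.png",cv2.resize(a["img"][100:210,200:320,::-1],None,fx=5,fy=5,interpolation=2))
a=eyes.snapshot("top");cv2.imwrite("pics/t2.png",cv2.resize(a["img"][150:240,175:295,::-1],None,fx=5,fy=5,interpolation=2))
```

```text
t 3.52 p [580.4 199.8 138.8] F [-0.8 -0.7 -0.9] w 88.0 q [-0.71  0.6   0.38  1.85 -0.31  0.75 -0.25]
[[ 2.000e-04  9.963e-01 -8.650e-02]
 [ 1.000e-04 -8.650e-02 -9.963e-01]
 [-1.000e+00  2.000e-04 -1.000e-04]]
(array([ 0.03473324, -0.03225384,  0.0402367 ]), array([ 0.00068576, -0.00012508, -0.00018447]), array([[ 0.        ,  0.9961947 , -0.08715574],
       [ 0.        , -0.08715574, -0.9961947 ],
       [-1.        ,  0.        , -0.        ]]))
```

View pics/s2.png

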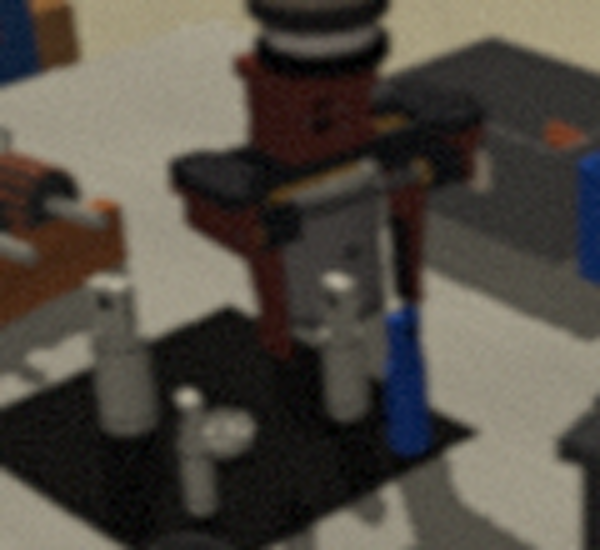

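The fingers straddle the core's tang (crop (338,290)), and nothing else is between them. Closing now.

>>> {"api": "arm_command", "payload": {
  "rows": [
    [[0, 0, 0], [0, 0, 0], 4],
    [[0, 0, 0], [0, 0, 0], 2.5],
    [[0, 0, 0], [0, 0, 0], 1.6],
    [[0, 0, 0], [0, 0, 0], 0.8],
    [[0, 0, 0], [0, 0, 0], 0.5],
    [[0, 0, 0], [0, 0, 0], 0.5],
    [[0, 0, 0], [0, 0, 0], 0.5],
    [[0, 0, 0], [0, 0, 0], 0.5]
  ],
  "force": 50
}}

```text
time: 4.62
ee_pos: [580.0, 199.8, 138.6]
ee_rot: [-1.463, 1.571, -3.12]
contact_force: [7.7, 0.1, -3.7]
gripper_width: 0.131
```

Run:
```python
from h import *
s,R=st()
```

```text
t 4.62 p [580.  199.8 138.6] F [ 7.7  0.1 -3.7] w 11.5 q [-0.71  0.6   0.38  1.85 -0.31  0.75 -0.25]
[[-3.000e-04  9.962e-01 -8.690e-02]
 [-0.000e+00 -8.690e-02 -9.962e-01]
 [-1.000e+00 -3.000e-04  0.000e+00]]
```

>>> {"api": "arm_command", "payload": {
  "rows": [
    [[-1, 0, 0], [0, 0, 0], 0.5],
    [[-2, 0, 0], [0, 0, 0], 0.5],
    [[-3, 0, 0], [0, 0, 0], 0.5],
    [[-4, 0, 0], [0, 0, 0], 0.5],
    [[-4, 0, 0], [0, 0, 0], 0.5],
    [[-2, 0, 0], [0, 0, 0], 0.5],
    [[-0.5, 0, 0], [0, 0, 0], 0.5],
    [[0, 0, 0], [0, 0, 0], 0.5]
  ]
}}

```text
time: 5.62
ee_pos: [579.9, 199.7, 303.8]
ee_rot: [3.05, 1.571, 1.393]
contact_force: [0.1, 0.8, -3.5]
gripper_width: 0.133
```

Run:
```python
from h import *
s,R=st()
print(plan(s["ee_pos"],R,[582.5,-89.5,303],175))
from plant import eyes
a=eyes.snapshot("side");cv2.imwrite("pics/s3.png",cv2.resize(a["img"][40:200,200:340,::-1],None,fx=4,fy=4,interpolation=2))
```

```text
t 5.62 p [579.9 199.7 303.8] F [ 0.1  0.8 -3.5] w 11.7 q [-0.79  0.4   0.47  1.73 -0.2   1.06 -0.34]
[[ 0.000e+00  9.962e-01 -8.690e-02]
 [ 2.000e-04 -8.690e-02 -9.962e-01]
 [-1.000e+00  0.000e+00 -2.000e-04]]
(array([ 0.07445417,  2.77085515, 28.7880009 ]), array([ 2.70190519e-04, -2.40325582e-04, -2.19423148e-05]), array([[ 0.        ,  0.9961947 , -0.08715574],
       [ 0.        , -0.08715574, -0.9961947 ],
       [-1.        ,  0.        , -0.        ]]))
```

View pics/s3.png

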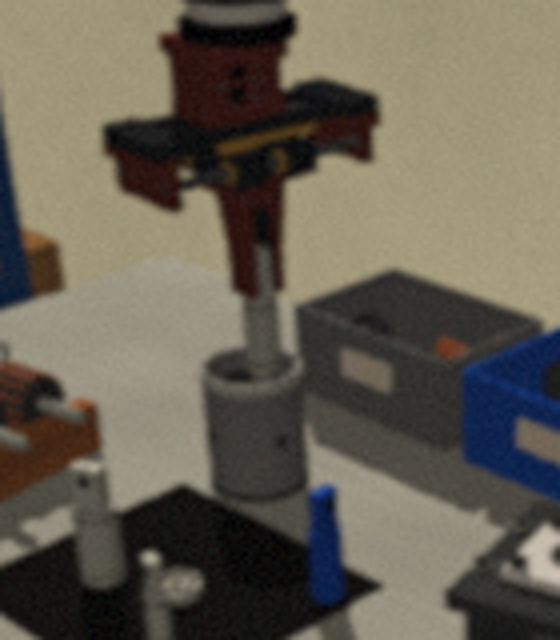

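>>> {"api": "arm_command", "payload": {
  "rows": [
    [[0, 0.1, 1.2], [0, 0, 0], 0.5],
    [[0, 0.2, 2.4], [0, 0, 0], 0.5],
    [[0, 0.35, 3.6], [0, 0, 0], 0.5],
    [[0, 0.35, 3.6], [0, 0, 0], 0.5],
    [[0, 0.35, 3.6], [0, 0, 0], 0.5],
    [[0, 0.35, 3.6], [0, 0, 0], 0.5],
    [[0, 0.35, 3.6], [0, 0, 0], 0.5],
    [[0, 0.35, 3.6], [0, 0, 0], 0.5],
    [[0, 0.22, 2.4], [0, 0, 0], 0.5],
    [[0, 0.15, 1.19], [0, 0, 0], 0.5],
    [[0, 0, 0], [0, 0, 0], 0.5],
    [[0, 0, 0], [0, 0, 0], 0.5]
  ]
}}

```text
time: 7.18
ee_pos: [582.7, -88.4, 303.4]
ee_rot: [-2.538, 1.57, 2.089]
contact_force: [-0.3, 0.5, -2.6]
gripper_width: 0.133
```

Run:
```python
from h import *
s,R=st()
print(plan(s["ee_pos"],R,[582.5,-89.5,303],175))
from plant import eyes
d={}
for n,b in(("side",(300,60,420,200)),("top",(280,110,400,210))):
    a=eyes.snapshot(n);d[n]=a;u0,v0,u1,v1=b
    cv2.imwrite(f"pics/{n}4.png",cv2.convertScaleAbs(cv2.resize(a["img"][v0:v1,u0:u1,::-1],None,fx=4,fy=4,interpolation=2),alpha=1.5))
pickle.dump(d,open("s4.pkl","wb"))
```

```text
t 7.17 p [582.7 -88.4 303.4] F [-0.3  0.5 -2.6] w 11.7 q [-0.38  0.37  0.55  1.79 -0.22  1.04  0.17]
[[-4.000e-04  9.963e-01 -8.560e-02]
 [ 7.000e-04 -8.560e-02 -9.963e-01]
 [-1.000e+00 -5.000e-04 -7.000e-04]]
(array([ 0.04223809, -0.01376709,  0.11633742]), array([ 0.00160317, -0.0006531 ,  0.00045097]), array([[ 0.        ,  0.9961947 , -0.08715574],
       [ 0.        , -0.08715574, -0.9961947 ],
       [-1.        ,  0.        , -0.        ]]))
```

View pics/side4.png

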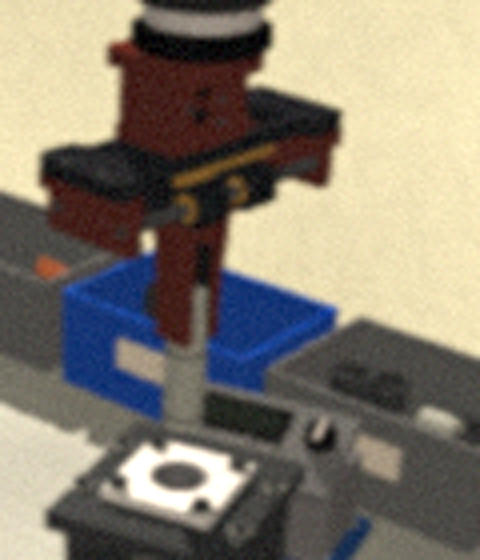

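View pics/top4.png

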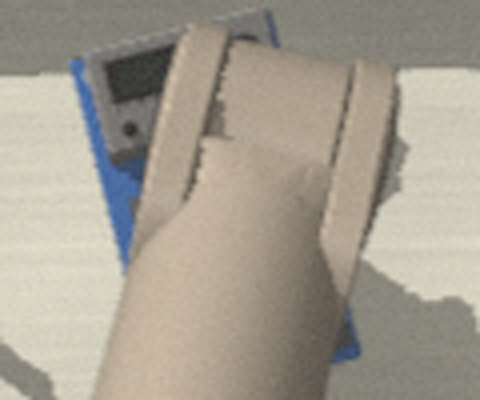

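Run:
```python
from h import *
d=pickle.load(open("s4.pkl","rb"));c=d["side"];z0=303.4-138.6
# body hull in the image
P=np.r_[circ(582.7,-88.4,z0,12.5),circ(582.7,-88.4,z0+56,12.5)]
q=proj(c,P);print(q.min(0),q.max(0))
print("foot",proj(c,[582.7,-88.4,z0]),"bodytop",proj(c,[582.7,-88.4,z0+56]))
b=c["img"].mean(2)
for v in range(146,168,2):print(v,b[v,334:360].astype(int))
im=cv2.convertScaleAbs(cv2.resize(c["img"][120:190,320:380,::-1],None,fx=8,fy=8,interpolation=2),alpha=1.8)
h=cv2.convexHull(((q-[320,120]+.5)*8).astype(np.float32)).astype(int);cv2.polylines(im,[h],True,(0,255,0))
for m,col in(((581.3,-89.1),(0,0,255)),):
    h=((proj(c,circ(*m,128,18))-[320,120]+.5)*8).astype(int);cv2.polylines(im,[h],True,col)
cv2.imwrite("pics/ov4.png",im)
```

```text
[339.91156137 142.23982994] [351.37520843 167.87070444]
foot [[345.02753648 165.32918524]] bodytop [[346.0711645  144.57591904]]
146 [84 77 68 58 51 47 47 57 63 59 55 47 49 61 72 78 71 66 61 51 50 44 44 42
 45 41]
148 [100  98  97  98  93  85  74  64  58  64  66  72  70  75  69  63  63  54
  45  49  49  50  54  56  56  48]
150 [102  99 103 102 103  98  90  83  75  73  72  71  71  73  69  72  69  59
  47  41  48  40  47  44  41  50]
152 [ 96 103 102  98  99  99  94  75  77  70  74  78  80  79  81  76  72  61
  46  41  44  40  45  35  45  38]
154 [66 78 81 93 93 95 91 78 73 74 77 80 77 77 74 76 66 64 54 45 45 43 41 40
 43 44]
156 [45 46 45 47 55 63 66 71 67 77 76 74 77 80 80 73 69 71 71 68 68 66 59 59
 55 55]
158 [41 42 41 39 42 41 53 61 71 74 80 78 76 81 76 71 63 48 37 33 43 47 50 58
 64 70]
160 [44 40 41 43 43 43 58 71 71 74 82 78 72 76 77 73 55 32 26 29 20 21 20 26
 25 27]
162 [54 47 45 43 43 47 53 65 70 73 77 77 80 78 76 67 56 34 24 27 25 25 24 25
 22 20]
164 [70 64 60 59 52 48 55 58 59 67 71 75 75 71 70 60 44 27 19 21 28 19 24 23
 21 24]
166 [54 49 55 53 55 58 53 68 72 75 75 76 75 69 70 68 57 44 37 30 29 19 22 21
 19 20]
```

View pics/ov4.png

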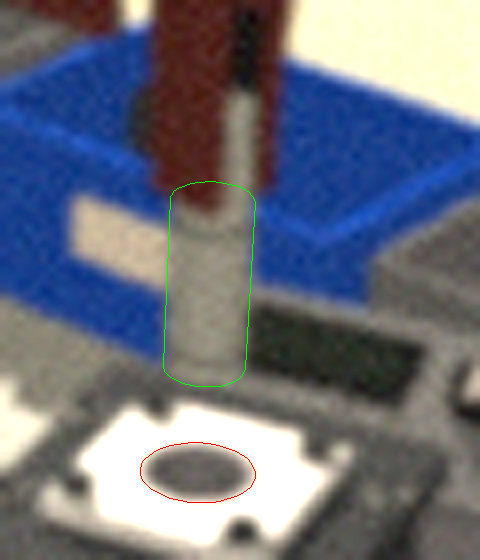

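>>> {"api": "arm_command", "payload": {
  "rows": [
    [[0.5, 0, 0.09], [0, 0, 0], 0.5],
    [[1, 0, 0], [0, 0, 0], 0.5],
    [[1, 0, 0], [0, 0, 0], 0.5],
    [[0.6, 0, 0], [0, 0, 0], 0.5],
    [[0.2, 0, 0], [0, 0, 0], 0.5],
    [[0, 0, 0], [0, 0, 0], 0.5],
    [[0, 0, 0], [0, 0, 0], 0.5]
  ]
}}

```text
time: 8.15
ee_pos: [582.8, -90.4, 271.0]
ee_rot: [1.726, 1.57, 0.068]
contact_force: [0.4, 0.2, -3.2]
gripper_width: 0.132
```

Run:
```python
from h import *
s,R=st()
print(plan(s["ee_pos"],R,[582.7,-89.3,268.6],175))
from plant import eyes
c=eyes.snapshot("side")
im=cv2.convertScaleAbs(cv2.resize(c["img"][120:190,320:380,::-1],None,fx=8,fy=8,interpolation=2),alpha=1.8)
h=((proj(c,circ(581.3,-89.1,128,18))-[320,120]+.5)*8).astype(int);cv2.polylines(im,[h],True,(0,0,255))
z0=s["ee_pos"][2]-138.6;x,y=s["ee_pos"][:2];print(z0)
q=proj(c,np.r_[circ(x-1.2,y,z0,12.5),circ(x-1.2,y,z0+56,12.5)])
h=cv2.convexHull(((q-[320,120]+.5)*8).astype(np.float32)).astype(int);cv2.polylines(im,[h],True,(0,255,0))
cv2.imwrite("pics/ov5.png",im)
```

```text
t 8.15 p [582.8 -90.4 271. ] F [ 0.4  0.2 -3.2] w 11.6 q [-0.36  0.41  0.54  1.83 -0.25  0.98  0.19]
[[ 6.000e-04  9.962e-01 -8.700e-02]
 [ 0.000e+00 -8.700e-02 -9.962e-01]
 [-1.000e+00  6.000e-04 -1.000e-04]]
(array([ 0.23680804, -0.02426293, -0.11036973]), array([ 1.91267097e-04, -9.62503332e-05, -6.14513214e-04]), array([[ 0.        ,  0.9961947 , -0.08715574],
       [ 0.        , -0.08715574, -0.9961947 ],
       [-1.        ,  0.        , -0.        ]]))
132.36812287268268
```

View pics/ov5.png

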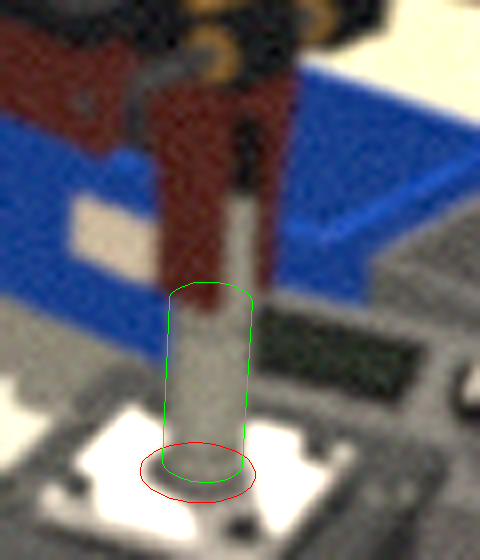

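The foot is about 4 mm above the mouth and about 1 mm too far toward -y (core foot at crop (205,470), bore centre at (198,472)). I'll correct that and enter slowly.

>>> {"api": "arm_command", "payload": {
  "rows": [
    [[0, -0.04, -0.11], [0, 0, 0], 0.5],
    [[0.2, 0, 0], [0, 0, 0], 0.5],
    [[0.2, 0, 0], [0, 0, 0], 0.5],
    [[0.2, 0, 0], [0, 0, 0], 0.5],
    [[0.2, 0, 0], [0, 0, 0], 0.5],
    [[0.2, 0, 0], [0, 0, 0], 0.5],
    [[0, 0, 0], [0, 0, 0], 0.5],
    [[0, 0, 0], [0, 0, 0], 0.5]
  ]
}}

```text
time: 9.2
ee_pos: [582.4, -89.2, 260.7]
ee_rot: [1.798, 1.571, 0.14]
contact_force: [0.5, 0.2, -2.1]
gripper_width: 0.137
```

```bash
cat > look.py <<'E'
import sys
from h import *
s,R=st();print("foot est",s["ee_pos"][2]-138.6,"T",np.round(s["ft_torque"],2))
from plant import eyes
c=eyes.snapshot("side")
im=cv2.convertScaleAbs(cv2.resize(c["img"][120:190,320:380,::-1],None,fx=8,fy=8,interpolation=2),alpha=1.8)
h=((proj(c,circ(581.3,-89.1,128,18))-[320,120]+.5)*8).astype(int);cv2.polylines(im,[h],True,(0,0,255))
cv2.imwrite("pics/%s.png"%sys.argv[1],im)
E
python3 look.py ov6
```

```text
t 9.2 p [582.4 -89.2 260.7] F [ 0.5  0.2 -2.1] w 12.0 q [-0.36  0.42  0.53  1.84 -0.25  0.96  0.19]
[[ 1.000e-04  9.962e-01 -8.690e-02]
 [ 0.000e+00 -8.690e-02 -9.962e-01]
 [-1.000e+00  1.000e-04 -0.000e+00]]
foot est 122.08578025653699 T [-0.07  0.01 -0.06]
```

View pics/ov6.png

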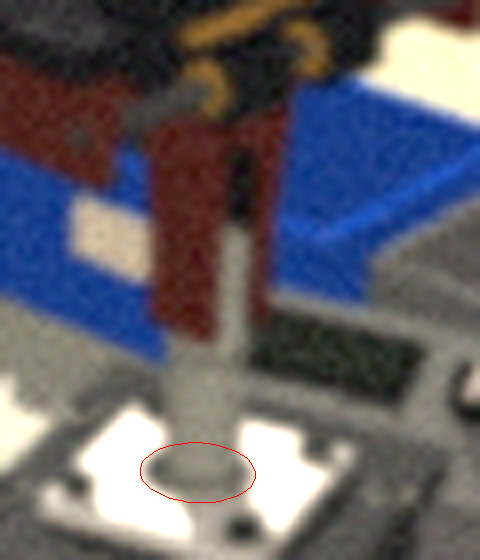

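Foot is 6 mm into the mouth, past the bevel, with no side force. Going deeper.

>>> {"api": "arm_command", "payload": {
  "rows": [
    [[0.3, 0, 0], [0, 0, 0], 0.5],
    [[0.4, 0, 0], [0, 0, 0], 0.5],
    [[0.4, 0, 0], [0, 0, 0], 0.5],
    [[0.4, 0, 0], [0, 0, 0], 0.5],
    [[0.4, 0, 0], [0, 0, 0], 0.5],
    [[0.4, 0, 0], [0, 0, 0], 0.5],
    [[0.3, 0, 0], [0, 0, 0], 0.5],
    [[0.2, 0, 0], [0, 0, 0], 0.5],
    [[0, 0, 0], [0, 0, 0], 0.5],
    [[0, 0, 0], [0, 0, 0], 0.5]
  ]
}}

```text
time: 10.5
ee_pos: [582.4, -89.2, 232.8]
ee_rot: [1.777, 1.571, 0.119]
contact_force: [-0.1, 0.4, -1.1]
gripper_width: 0.133
```

```bash
python3 look.py ov7
```

```text
t 10.5 p [582.4 -89.2 232.8] F [-0.1  0.4 -1.1] w 11.7 q [-0.35  0.45  0.52  1.86 -0.28  0.9   0.21]
[[ 3.000e-04  9.962e-01 -8.690e-02]
 [ 0.000e+00 -8.690e-02 -9.962e-01]
 [-1.000e+00  3.000e-04 -1.000e-04]]
foot est 94.17630109030819 T [-0.07  0.08  0.  ]
```

View pics/ov7.png

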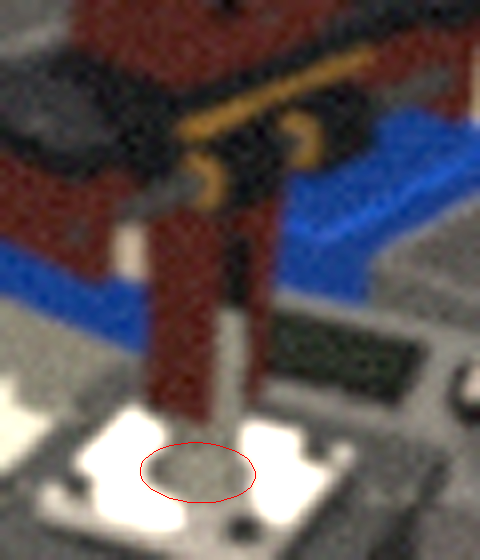

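No side force at foot 94 mm, so it's sliding freely. Now the rod, with full grip.

>>> {"api": "arm_command", "payload": {
  "rows": [
    [[0.2, 0, 0], [0, 0, 0], 0.5],
    [[0.2, 0, 0], [0, 0, 0], 0.5],
    [[0.2, 0, 0], [0, 0, 0], 0.5],
    [[0.2, 0, 0], [0, 0, 0], 0.5],
    [[0.2, 0, 0], [0, 0, 0], 0.5],
    [[0, 0, 0], [0, 0, 0], 0.5],
    [[0, 0, 0], [0, 0, 0], 0.5]
  ],
  "force": 60
}}

```text
time: 11.42
ee_pos: [582.4, -89.3, 223.0]
ee_rot: [2.387, 1.571, 0.729]
contact_force: [-3.1, 0.4, 5.2]
gripper_width: 0.14
```

```bash
python3 -c "
from h import *
s,R=st();print(s['ee_pos'][2]-138.6)"
```

```text
t 11.43 p [582.4 -89.3 223. ] F [-3.1  0.4  5.2] w 12.3 q [-0.34  0.46  0.51  1.87 -0.29  0.88  0.22]
[[ 2.000e-04  9.962e-01 -8.690e-02]
 [ 2.000e-04 -8.690e-02 -9.962e-01]
 [-1.000e+00  2.000e-04 -2.000e-04]]
84.3557638373909
```

>>> {"api": "arm_command", "payload": {
  "rows": [
    [[0.2, 0, 0], [0, 0, 0], 0.5],
    [[0.2, 0, 0], [0, 0, 0], 0.5],
    [[0.2, 0, 0], [0, 0, 0], 0.5],
    [[0.05, 0, 0], [0, 0, 0], 0.5],
    [[0, 0, 0], [0, 0, 0], 0.5],
    [[0, 0, 0], [0, 0, 0], 0.5]
  ]
}}

```text
time: 12.18
ee_pos: [582.4, -89.3, 216.9]
ee_rot: [2.586, 1.57, 0.928]
contact_force: [-3.7, 1.3, 9.4]
gripper_width: 0.137
```

```bash
python3 -c "
from h import *
s,R=st();print(s['ee_pos'][2]-138.6,s['ft_torque'])"
```

```text
t 12.18 p [582.4 -89.3 216.9] F [-3.7  1.3  9.4] w 12.1 q [-0.34  0.47  0.51  1.87 -0.29  0.87  0.23]
[[ 3.000e-04  9.962e-01 -8.700e-02]
 [ 4.000e-04 -8.700e-02 -9.962e-01]
 [-1.000e+00  3.000e-04 -5.000e-04]]
78.27860077627619 [ 0.20762697  1.12862738 -0.03888003]
```

>>> {"api": "arm_command", "payload": {
  "rows": [
    [[0.05, 0, 0], [0, 0, 0], 0.5],
    [[0.05, 0, 0], [0, 0, 0], 0.5],
    [[0, 0, 0], [0, 0, 0], 0.5]
  ]
}}

```text
time: 12.55
ee_pos: [582.5, -89.3, 216.4]
ee_rot: [2.676, 1.57, 1.018]
contact_force: [-5.5, 1.4, 14.0]
gripper_width: 0.139
```

```bash
python3 -c "
from h import *
s,R=st();print(s['ee_pos'][2]-138.6,s['ft_torque'])"
```

```text
t 12.55 p [582.5 -89.3 216.4] F [-5.5  1.4 14. ] w 12.2 q [-0.34  0.47  0.51  1.87 -0.29  0.87  0.23]
[[ 5.000e-04  9.962e-01 -8.710e-02]
 [ 8.000e-04 -8.710e-02 -9.962e-01]
 [-1.000e+00  4.000e-04 -8.000e-04]]
77.81778974255448 [ 0.28004788  1.53410709 -0.02585427]
```

>>> {"api": "arm_command", "payload": {
  "rows": [
    [[0.05, -0.04, 0], [0, 0, 0], 0.5],
    [[0.05, 0, 0], [0, 0, 0], 0.5],
    [[0.05, 0, 0], [0, 0, 0], 0.5],
    [[0, 0, 0], [0, 0, 0], 0.5],
    [[0, 0, 0], [0, 0, 0], 0.5]
  ]
}}

```text
time: 13.18
ee_pos: [582.4, -89.4, 216.3]
ee_rot: [2.433, 1.569, 0.774]
contact_force: [-7.6, 2.0, 24.3]
gripper_width: 0.132
```

```bash
python3 look.py ov8
```

```text
t 13.18 p [582.4 -89.4 216.3] F [-7.6  2.  24.3] w 11.6 q [-0.34  0.47  0.51  1.87 -0.29  0.87  0.23]
[[ 0.0015  0.9962 -0.0872]
 [ 0.0014 -0.0872 -0.9962]
 [-1.      0.0013 -0.0016]]
foot est 77.74133344940779 T [0.47 2.45 0.03]
```

View pics/ov8.png

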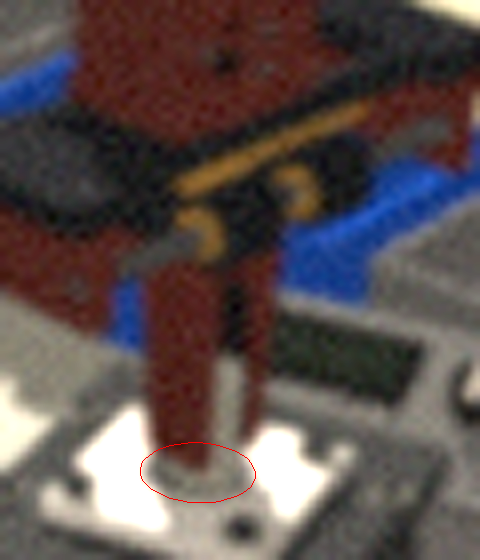

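Hard stop: z stays at 216.3 while the force rises to 24 N. Foot estimate is 77.7 mm against the stop at 78. Holding for over a second.

>>> {"api": "arm_command", "payload": {
  "rows": [
    [[0, 0, 0], [0, 0, 0], 0.5],
    [[0, 0, 0], [0, 0, 0], 0.5],
    [[0, 0, 0], [0, 0, 0], 0.5],
    [[0, 0, 0], [0, 0, 0], 0.5],
    [[0, 0, 0], [0, 0, 0], 0.5],
    [[0, 0, 0], [0, 0, 0], 0.5],
    [[0, 0, 0], [0, 0, 0], 0.5],
    [[0, 0, 0], [0, 0, 0], 0.5],
    [[0, 0, 0], [0, 0, 0], 0.5],
    [[0, 0, 0], [0, 0, 0], 0.5],
    [[0, 0, 0], [0, 0, 0], 0.5],
    [[0, 0, 0], [0, 0, 0], 0.5],
    [[0, 0, 0], [0, 0, 0], 0.5],
    [[0, 0, 0], [0, 0, 0], 0.5]
  ]
}}

```text
time: 14.98
ee_pos: [582.4, -89.5, 216.4]
ee_rot: [2.386, 1.569, 0.728]
contact_force: [-8.4, 1.7, 24.3]
gripper_width: 0.133
```

```bash
python3 look.py ov9
python3 - <<'E'
from plant import eyes
import cv2
cv2.imwrite("pics/t9.png",eyes.snapshot("top")["img"][:,:,::-1])
E
```

```text
t 14.97 p [582.4 -89.5 216.4] F [-8.4  1.7 24.3] w 11.7 q [-0.34  0.47  0.51  1.87 -0.29  0.87  0.23]
[[ 0.0015  0.9962 -0.0873]
 [ 0.0014 -0.0873 -0.9962]
 [-1.      0.0014 -0.0015]]
foot est 77.76034933001404 T [ 0.56  2.4  -0.  ]
```

View pics/t9.png

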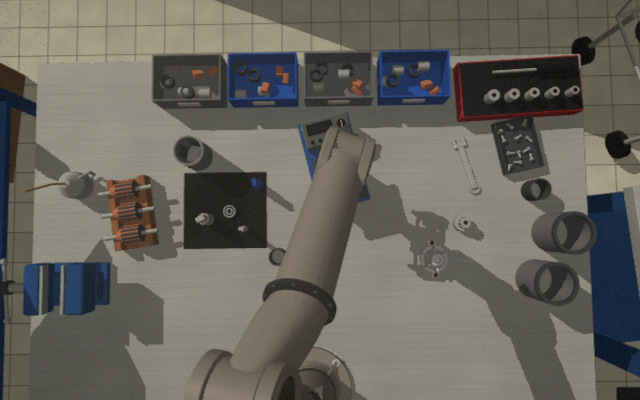

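The force held at 24.3 N for 1.75 s with no movement. The other cores at (203,219) and (242,229) and all the bystanders are where they began. Handing in.

```bash
python3 -c "
from plant import env
print(env.close_job());s=env.get_state();print(s['time'],s['ee_pos'],s['contact_force'],s['gripper_width'])"
```

```text
the job is handed in; nothing more can be done
None
the job is handed in; nothing more can be done
```

I gripped the middle-sized steel core by its tang, lowered it foot first into the bore, and pressed it onto the stop against the contact rod. The job was handed in at about 15 s with the arm still holding it down; no verdict was reported.

- **Press:** it held steady at 24.3 N for 1.75 s, with the tool height staying within 0.1 mm. Extra downward command raised the force without lowering the core, so it is on the hard stop. The rod force on the way down matched its spring.
- **Position:** the foot works out at 77.8 mm above the bench (stop at 78 mm). By the tool reading, it is centred to within about 0.5 mm and tilted by about 0.002 rad.
- **Other items:** the last top view shows the other cores and the bystanders where they began.
- **Disagreements:** a side load of about 8 N towards -x remained, so the core leans lightly on the bore wall; a 0.4 mm sideways correction did not remove it. The two cameras differed by about 2 mm in x, but gave the same core-to-bore offset.

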